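Put the shaper cutter set away

TASK

Put the shaper cutter set away: slide the red cutter onto the dowel of the wooden stand first, the brass spacer on top of it and the blue cutter on top of that, each lying flat, the same way up as it lies now. Lay the spanner in the shaped recess of the yellow-floored tray, jaw end in the wide end, so that it sits fully down on the floor. Set the parts down gently, do not drop them, and leave the glue jar, the wooden offcut and the screwdriver where they are.

Things in the scene. Friction and masses are not known exactly. Their poses are not given: they have to be found in the camera images.
- red_cutter: Loose red round cutter body lying flat, a ring 62 mm across and 16 mm high with a 20 mm through bore and four flush steel inserts; about 0.17 kg. Origin at the centre of its underside, z up along the bore.
- spacer: Loose plain brass spacer ring lying flat, 42 mm across, 12 mm high, 20 mm through bore; about 0.11 kg. Origin at the centre of its underside, z up along the bore.
- blue_cutter: Loose blue round cutter body lying flat, a ring 52 mm across and 16 mm high with a 20 mm through bore and three flush steel inserts; about 0.13 kg. Origin at the centre of its underside, z up along the bore.
- spanner: Loose flat steel open-ended spanner, 10 mm thick, 120 mm long, about 0.15 kg. Origin on its underside, in the middle of its width, close to its centre of mass; z up, x towards the jaw. The straight shank is 14 mm wide and runs from x = -65 to +22 mm; the jaw end is 34 mm wide from x = +22 to +55 mm. Grip the shank across y at the origin.
- stand: Fixed wooden stand: base 100 x 100 mm, 12 mm thick, with an upright dowel, 12 mm diameter, in its middle; the dowel's top is 62 mm above the stand's underside, its last 8 mm taper to 5 mm diameter. Origin at the centre of the underside, z up along the dowel. With the set stacked, the undersides lie at z = 12 (red), 28 (brass) and 40 mm (blue).
- tray: Fixed wooden tray 164 x 80 x 16 mm, recess 10 mm deep, its yellow floor at z = 6 mm. Origin on the underside, where the spanner's origin belongs; z up, x to the recess's wide end. Wide end 44 mm across, x to +60 mm; narrow end 24 mm across, x from -70 mm; from x = -26 to +18 mm it is open to both long sides for fingers. The spanner fits with 5 mm play, one way only: its x along the tray's x.
- glue_jar: Bystander, loose: white-capped jar with a yellow label, 68 mm across, 110 mm high. Origin at the centre of its underside. To be left alone.
- offcut: Bystander, loose: brown wooden offcut block 40 x 90 x 30 mm (x, y, z). Origin at the centre of its underside. To be left alone.
- screwdriver: Bystander, loose: screwdriver with a black handle, about 200 mm long, lying flat. Origin under its middle, x towards the tip. To be left alone.
There are look-alikes about, which are no part of the job. Several things have the shape of the red_cutter; the one meant has the colours described above.

How it is judged:
By the outcome, as a careful person would: the job done as asked, in the order asked, and still so for the second after the job is handed in, with the robot touching nothing.
It also fails if it takes over 110 s, if anything falls off the work surface, if the arm or the gripper's body presses on something with over 40 N, if the wrist force passes 120 N, or if a joint passes its speed limit or range.

ROBOT

A 6-joint arm with a two-finger parallel gripper is mounted at the origin on the work surface. World frame = base frame: x ahead of the robot, y to its left, z up, the work surface at z = 0. Lengths are in m, angles in rad, forces in N, time in s.
With the tool pointing down it reaches from about 0.375 to 0.975 m from the base axis. Payload 3.8 kg.
Tool frame: the origin (TCP) lies midway between the tips of the shut fingers; the grasp point (between the pads) lies 19 mm behind it; z points along the fingers, y is the direction in which the jaws open and shut (so a half turn about z gives the same grasp; the last joint's range is limited). The gripper opens to 85 mm and grips with 20 to 120 N. Pads are 22 mm wide; open, the fingers measure 114 mm over their backs; the gripper's body (76 mm by 85 mm) begins 54 mm behind the grasp point. The pads swing forward as they close: fully open they stand 13 mm farther back than shut.
Start: joints at [-1.268, 0.264, 1.604, -0, 1.274, -0.037], TCP at [0.225, -0.636, 0.231] pointing down, gripper open.
Joint ranges: [-2.63, 2.63], [-0.94, 2.18], [0.31, 2.57], [-1.31, 4.45], [0, 2.66], [-2.55, 2.55]. Speed limits (rad/s): [2.57, 2.57, 3.14, 3.14, 3.14, 3.14].

INTERFACE

Orientations are given as a rotation vector (axis times angle).
In Python, from workcell import bot gives the robot as it stands.
- The arm moves only by the tool drive_tool, never from a script. Its argument "deltas" is a list of rows, each an object with "hand": the opening, from 0 (shut) to 1 (fully open); "offset": the shift along the world's x, y, z in cm, a list of three; "angular": the turn, a rotation vector about the world's x, y, z in degrees, a list of three. A call has 1 to 8 rows; each row is the pose to reach, as a shift and turn from the pose commanded when the call began; what a row does not reach only later rows make up. A row lasts 1/8 s, in which the tool goes at most 62.5 mm and 10.7 degrees, less where a joint would pass 70% of its speed; a pose out of reach is approached as far as the arm can. A call with a gripper value outside its range is refused whole. The fingers move at their own pace and stop on an object; "force" is the grip in N (left out, the last holds). Time passes only in rows, so rows that repeat a pose let the fingers close. It gives the time, the measured TCP pose, the force and the opening at its end, in the units of the state.
- bot.read_state(): the state, without advancing time (a new reading comes with each control period).
- bot.read_camera(name): name is "side" or "top" or "wrist"; returns a dict with "frame" (384x512x3 uint8, blue, green, red), "mtx" (3x3 intrinsics, pixels), "R" (3x3) and "t" (3): a world point X has camera coordinates R X + t. Camera axes: x right, y down, z forward; pixel columns grow to the right and rows downward; lengths in m; the calibration is good to about 2 mm. A picture is of the moment at which its call begins. There is no depth.
- bot.finish_job(): hands the job in, once; it reports no verdict.
The state is a dict: "time": time; "q": joint angles; "joint_vel": joint speeds; "joint_torque": joint torques, N m; "tool_pos": TCP position; "tcp_rot": TCP orientation; "wrist_force": force on the tool from outside, world axes, zero at the start; "torque": the same for the moment, N m; "width": opening from 0.0 (shut) to 1.0 (fully open).
Only numpy, scipy, OpenCV 4.12 (cv2) and the standard library are available. Lean on these libraries where they do the work, as an engineer would, in place of code of your own. Each camera call takes 0.05 s, during which the arm holds its last target. There are 200 camera calls.

## Working session

There is one attempt and no reset: what is moved stays moved. The work goes in short steps, Python scripts to look and compute and a tool call to move; the robot and the scene stay as the last step left them, time stands still between calls to the robot, and variables do not carry over. Pictures are saved under pics/ and viewed, about 12 in all and at most 16, crops included, and the job is handed in when it is done.

Besides the shell and the picture viewer there is one more tool, called after ">>>" in YAML: its name, and indented under it one key for each argument. drive_tool: Moves the arm, as the interface text tells. Its arguments: {"type":"object","properties":{"deltas":{"type":"array"},"force":{"type":"number"}},"required":["deltas"]}

```bash
mkdir -p pics; cat > h.py <<'E'
import numpy as np, cv2
from workcell import bot
def cam(n,save=None):
    c=bot.read_camera(n)
    if save: cv2.imwrite(f'pics/{save}.png',c['frame'])
    return c
def ray(c,u,v,z):
    d=np.linalg.inv(c['mtx'])@[u,v,1]; R=np.array(c['R']); o=-R.T@np.array(c['t']); d=R.T@d
    return o+d*(z-o[2])/d[2]
def proj(c,X):
    p=c['mtx']@(np.array(c['R'])@X+c['t']); return p[:2]/p[2]
E
python3 - <<'E'
from h import *
import pickle
a=cam('top','top');b=cam('side','side');pickle.dump((a,b),open('s.pkl','wb'))
print(bot.read_state()); 
for c in(a,b):print(c['mtx'],-np.array(c['R']).T@c['t'])
E
```

```text
{'time': 0.1, 'q': array([-1.26788893e+00,  2.64745271e-01,  1.60526379e+00, -2.21350402e-05,
        1.27371097e+00, -3.69143785e-02]), 'joint_vel': array([ 0.00046282, -0.00371313, -0.00322273, -0.00101998,  0.0008859 ,
       -0.00037669]), 'joint_torque': array([ 9.98546875e-05, -5.16707790e+01, -3.68590343e+01, -6.10171446e-05,
        6.25650355e-03, -6.33605987e-05]), 'tool_pos': array([ 0.22477015, -0.63575824,  0.23002684]), 'tcp_rot': array([-3.09427599e+00, -5.30880081e-01,  4.75746449e-04]), 'wrist_force': array([ 1.20898281,  0.18837929, -1.24414447]), 'torque': array([ 0.01757881,  0.02738022, -0.01872561]), 'width': 0.9983152007544873}
[[366.10323303   0.         257.00400021]
 [  0.         366.10323303 191.87952839]
 [  0.           0.           1.        ]] [0.42704156 0.12602261 1.05956639]
[[362.63560194   0.         252.91754183]
 [  0.         362.63560194 191.70815253]
 [  0.           0.           1.        ]] [0.07598596 0.76334685 0.60381536]
```

View pics/top.png

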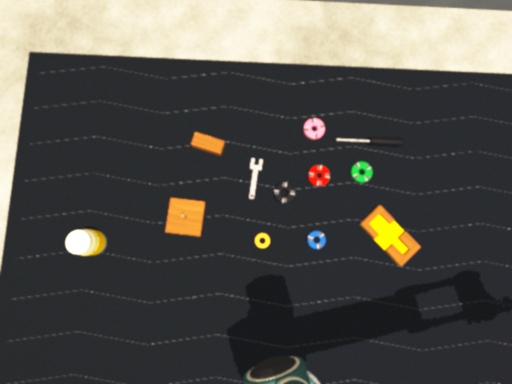

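View pics/side.png

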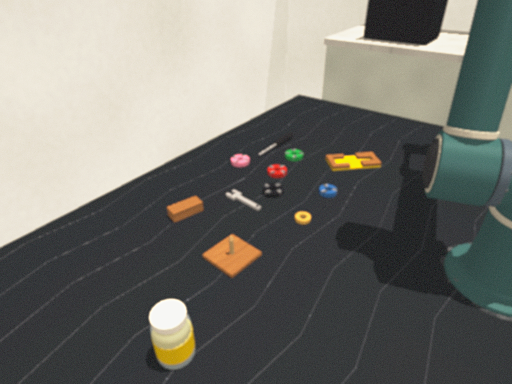

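The top view shows the red cutter at (319,175), blue (316,240), brass (262,240), spanner (256,178, jaw up), stand (186,217) and tray (390,236). The pink, green and black rings are look-alikes. Next I measure by colour masks.

```bash
python3 - <<'E'
from h import *
import pickle
a,b=pickle.load(open('s.pkl','rb'))
f=a['frame']; hsv=cv2.cvtColor(f,cv2.COLOR_BGR2HSV)
def meas(name,box,lo,hi,z,rect=False):
    x0,y0,x1,y1=box; m=np.zeros(f.shape[:2],np.uint8)
    m[y0:y1,x0:x1]=cv2.inRange(hsv,np.array(lo),np.array(hi))[y0:y1,x0:x1]
    cs,_=cv2.findContours(m,cv2.RETR_EXTERNAL,cv2.CHAIN_APPROX_NONE)
    if not cs: print(name,'none');return
    P=np.vstack([c for c in cs if len(c)>5])[:,0]
    W=np.array([ray(a,u,v,z)[:2] for u,v in P]).astype(np.float32)
    h=cv2.convexHull(W)
    print(name,'circ',cv2.minEnclosingCircle(h),'rect',cv2.minAreaRect(h), 'px',P.min(0),P.max(0))
meas('red',(303,160,336,190),(0,100,60),(179,255,255),.016)
meas('blue',(300,225,334,255),(90,80,60),(130,255,255),.016)
meas('brass',(248,228,278,255),(10,80,80),(40,255,255),.012)
meas('spanner',(243,150,268,205),(0,0,120),(179,80,255),.010)
meas('stand',(155,190,215,245),(3,80,80),(25,255,255),.012)
meas('tray',(350,195,430,275),(5,100,80),(40,255,255),.016)
meas('trayyellow',(350,195,430,275),(24,120,80),(40,255,255),.006)
i=np.hstack([cv2.resize(f[y:y+80,x:x+80],(400,400),interpolation=cv2.INTER_CUBIC) for x,y in((350,195),(220,140))])
cv2.imwrite('pics/crop.png',i)
E
```

```text
red circ ((0.6433216333389282, -0.08539273589849472), 0.035893600434064865) rect ((0.6430298686027527, -0.08447368443012238), (0.06702345609664917, 0.06555837392807007), 83.83274841308594) px [307 164] [330 186]
blue circ ((0.45603540539741516, -0.07847587764263153), 0.030001144856214523) rect ((0.4577386975288391, -0.07781602442264557), (0.05479557067155838, 0.05929812788963318), 17.22603416442871) px [306 229] [326 249]
brass circ ((0.44956550002098083, 0.07517258077859879), 0.024853751063346863) rect ((0.4501390755176544, 0.07517881691455841), (0.04508758708834648, 0.04555854573845863), 1.6623203754425049) px [254 232] [270 248]
spanner circ ((0.6292864084243774, 0.10244100540876389), 0.06279434263706207) rect ((0.6289367079734802, 0.10358593612909317), (0.03855574131011963, 0.12435875833034515), 83.58876037597656) px [249 157] [263 199]
stand circ ((0.5091187357902527, 0.29753854870796204), 0.07121140509843826) rect ((0.5097287893295288, 0.29673266410827637), (0.10670527070760727, 0.10657501965761185), 85.09527587890625) px [164 197] [205 237]
tray circ ((0.47446849942207336, -0.29200994968414307), 0.09433980286121368) rect ((0.4747621417045593, -0.29047584533691406), (0.1710839867591858, 0.09032488614320755), 44.31413650512695) px [359 204] [421 266]
trayyellow circ ((0.4772275984287262, -0.2934313416481018), 0.0652238205075264) rect ((0.47580820322036743, -0.2929306924343109), (0.1282852292060852, 0.08052652329206467), 45.49147033691406) px [370 214] [407 253]
```

View pics/crop.png

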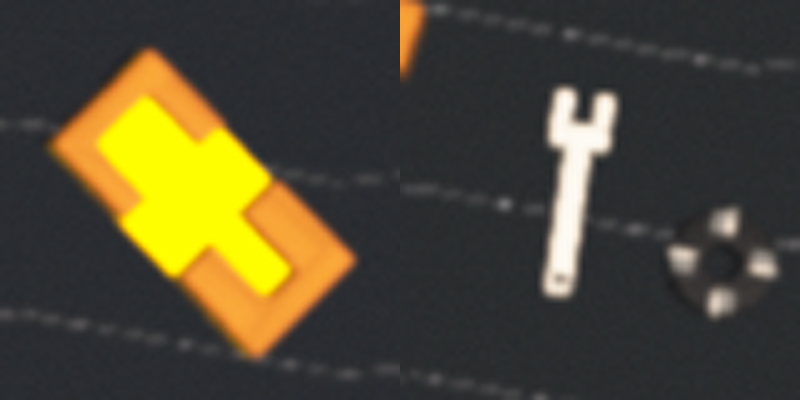

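The tray's wide end points to (+x,+y), at about 45°. The spanner's jaw points to +x at about -6°. First I go above the red cutter.

>>> drive_tool:
  deltas:
    - {"hand": 1,"offset": [5.2,6.9,0],"angular": [0,0,0]}
    - {"hand": 1,"offset": [10.4,13.8,0],"angular": [0,0,0]}
    - {"hand": 1,"offset": [15.6,20.7,0],"angular": [0,0,0]}
    - {"hand": 1,"offset": [20.8,27.6,0],"angular": [0,0,0]}
    - {"hand": 1,"offset": [26,34.5,0],"angular": [0,0,0]}
    - {"hand": 1,"offset": [31.2,41.4,0],"angular": [0,0,0]}
    - {"hand": 1,"offset": [36.4,48.3,-1]}
    - {"hand": 1,"offset": [41.8,55.1,-3],"angular": [0,0,0]}

```text
invalid input
```

>>> drive_tool:
  deltas:
    - {"hand": 1,"offset": [8,11,-1],"angular": [0,0,0]}

```text
time: 0.22
tool_pos: [0.2601, -0.588, 0.2261]
tcp_rot: [3.096, 0.524, -0.001]
wrist_force: [1.8, 0.7, 0.2]
width: 0.997
```

>>> drive_tool:
  deltas:
    - {"hand": 1,"offset": [38.2,50.2,-2.6],"angular": [0,0,0]}
    - {"hand": 1,"offset": [38.2,50.2,-2.6],"angular": [0,0,0]}
    - {"hand": 1,"offset": [38.2,50.2,-2.6],"angular": [0,0,0]}
    - {"hand": 1,"offset": [38.2,50.2,-2.6],"angular": [0,0,0]}
    - {"hand": 1,"offset": [38.2,50.2,-2.6],"angular": [0,0,0]}
    - {"hand": 1,"offset": [38.2,50.2,-2.6],"angular": [0,0,0]}
    - {"hand": 1,"offset": [38.2,50.2,-2.6],"angular": [0,0,0]}
    - {"hand": 1,"offset": [38.2,50.2,-2.6],"angular": [0,0,0]}

```text
time: 1.23
tool_pos: [0.5648, -0.1866, 0.2057]
tcp_rot: [-3.096, -0.531, 0.001]
wrist_force: [0.7, -0.7, 0.3]
width: 1.002
```

>>> drive_tool:
  deltas:
    - {"hand": 1,"offset": [10,13,-0.6],"angular": [0,0,0]}
    - {"hand": 1,"offset": [10,13,-0.6],"angular": [0,0,0]}
    - {"hand": 1,"offset": [10,13,-0.6],"angular": [0,0,0]}
    - {"hand": 1,"offset": [10,13,-0.6],"angular": [0,0,0]}

```text
time: 1.72
tool_pos: [0.665, -0.0556, 0.199]
tcp_rot: [-3.094, -0.537, 0.002]
wrist_force: [-0.6, -0.2, -1.5]
width: 0.997
```

```bash
python3 - <<'E'
from h import *
c=cam('wrist','w1'); print(-np.array(c['R']).T@c['t'], c['mtx'][0,0]); print(bot.read_state()['tool_pos'])
for p in([.643,-.085,.016],):print(proj(c,p))
E
```

```text
[ 0.73544378 -0.03217208  0.34084876] 284.8683336798143
[ 0.66409236 -0.05723541  0.1990457 ]
[273.92631021 201.14266219]
```

View pics/w1.png

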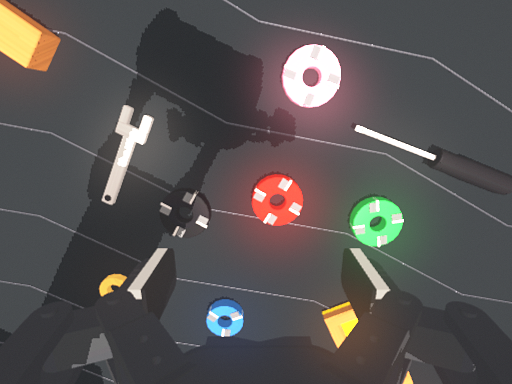

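The wrist view shows red (277,200), spanner (125,155), blue (225,318), brass (115,287) and part of the tray at the lower right. I measure from here.

```bash
cat >> h.py <<'E'
RNG=dict(red=((0,150,60),(8,255,255)),blue=((95,120,50),(125,255,255)),brass=((12,120,60),(35,255,255)))
def ring(c,col,p0,h,rad=.055,z0=0,chan=0):
    """centre of silhouette hull, cast on the mid-height plane, near p0 (x,y)"""
    hsv=cv2.cvtColor(c['frame'],cv2.COLOR_BGR2HSV); m=cv2.inRange(hsv,*map(np.array,RNG[col]))
    if col=='red': m|=cv2.inRange(hsv,np.array((172,150,60)),np.array((179,255,255)))
    V,U=np.nonzero(m); W=np.array([ray(c,u,v,z0+h/2)[:2] for u,v in zip(U,V)])
    W=W[np.hypot(*(W-p0).T)<rad].astype(np.float32)
    hl=cv2.convexHull(W); r=cv2.minAreaRect(hl); e=cv2.minEnclosingCircle(hl)
    return np.round(r[0],4),np.round(r[1],4),np.round(e[0],4),round(e[1],4)
E
python3 - <<'E'
from h import *
c=cam('wrist')
print(bot.read_state()['tool_pos'])
print('red',ring(c,'red',(.643,-.085),.016))
print('blue',ring(c,'blue',(.457,-.078),.016))
import pickle; a,b=pickle.load(open('s.pkl','rb'))
for k,p,h in(('red',(.643,-.085),.016),('blue',(.457,-.078),.016),('brass',(.45,.075),.012)):print(k,ring(a,k,p,h),ring(b,k,p,h))
E
```

```text
[ 0.66358639 -0.05828594  0.19926795]
red (array([ 0.6429, -0.0892]), array([0.0646, 0.0643]), array([ 0.6427, -0.0886]), 0.0335)
blue (array([ 0.4562, -0.0809]), array([0.0612, 0.0524]), array([ 0.4558, -0.0803]), 0.0322)
red (array([ 0.6451, -0.0864]), array([0.0623, 0.0655]), array([ 0.6449, -0.0872]), 0.0345) (array([ 0.6453, -0.0883]), array([0.0654, 0.084 ]), array([ 0.6474, -0.0861]), 0.0438)
blue (array([ 0.4555, -0.0792]), array([0.0581, 0.0533]), array([ 0.4566, -0.0802]), 0.0294) (array([ 0.4587, -0.0789]), array([0.0478, 0.0728]), array([ 0.4573, -0.0803]), 0.0375)
brass (array([0.4503, 0.0749]), array([0.0453, 0.0458]), array([0.4502, 0.075 ]), 0.0245) (array([0.4497, 0.075 ]), array([0.0466, 0.057 ]), array([0.4495, 0.0742]), 0.0302)
```

>>> drive_tool:
  deltas:
    - {"hand": 1,"offset": [-2,-3,-3],"angular": [0,0,0]}
    - {"hand": 1,"offset": [-2,-3,-8],"angular": [0,0,0]}
    - {"hand": 1,"offset": [-2,-3,-12],"angular": [0,0,0]}
    - {"hand": 1,"offset": [-2,-3,-12],"angular": [0,0,0]}
    - {"hand": 1,"offset": [-2,-3,-12],"angular": [0,0,0]}

```text
time: 2.45
tool_pos: [0.6448, -0.0895, 0.0817]
tcp_rot: [3.096, 0.529, 0.003]
wrist_force: [0.4, 0.0, -0.8]
width: 0.996
```

```bash
python3 - <<'E'
from h import *
c=cam('wrist','w2')
print(bot.read_state()['tool_pos'])
print('red',ring(c,'red',(.643,-.088),.016))
E
```

```text
[ 0.64566796 -0.08942561  0.08269422]
red (array([ 0.643 , -0.0894]), array([0.0663, 0.0628]), array([ 0.643 , -0.0894]), 0.0335)
```

View pics/w2.png

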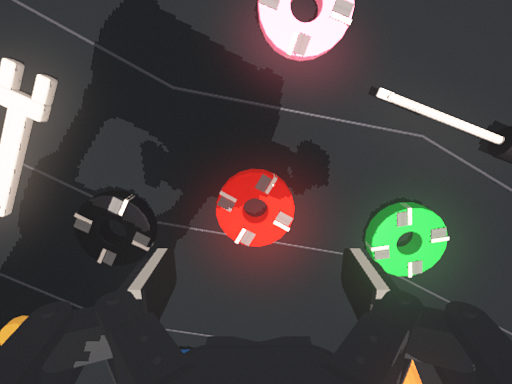

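Red sits centred between the fingers (256,208), so I descend and grip.

>>> drive_tool:
  deltas:
    - {"hand": 1,"offset": [-0.1,0,-4],"angular": [0,0,0]}
    - {"hand": 1,"offset": [-0.1,0,-7],"angular": [0,0,0]}
    - {"hand": 1,"offset": [-0.1,0,-8.3],"angular": [0,0,0]}
    - {"hand": 1,"offset": [-0.1,0,-8.3],"angular": [0,0,0]}

```text
time: 3.0
tool_pos: [0.6437, -0.0885, -0.0022]
tcp_rot: [3.096, 0.531, 0.001]
wrist_force: [0.6, -0.5, 0.1]
width: 0.994
```

>>> drive_tool:
  deltas:
    - {"hand": 0.6,"offset": [0,0,0],"angular": [0,0,0]}
    - {"hand": 0.6,"offset": [0,0,0],"angular": [0,0,0]}
    - {"hand": 0.6,"offset": [0,0,0],"angular": [0,0,0]}
    - {"hand": 0.6,"offset": [0,0,0],"angular": [0,0,0]}
  force: 40

```text
time: 3.5
tool_pos: [0.645, -0.0886, -0.0001]
tcp_rot: [3.095, 0.531, 0.006]
wrist_force: [-2.0, -0.4, 4.7]
width: 0.708
```

>>> drive_tool:
  deltas:
    - {"hand": 0.6,"offset": [0,0,1],"angular": [0,0,0]}
    - {"hand": 0.6,"offset": [0,0,4],"angular": [0,0,0]}
    - {"hand": 0.6,"offset": [0,0,9],"angular": [0,0,0]}
    - {"hand": 0.6,"offset": [0,0,14],"angular": [0,0,0]}
    - {"hand": 0.6,"offset": [0,0,14],"angular": [0,0,0]}

```text
time: 4.12
tool_pos: [0.6477, -0.0893, 0.1446]
tcp_rot: [3.092, 0.531, 0.018]
wrist_force: [0.0, -0.4, -1.7]
width: 0.709
```

```bash
python3 - <<'E'
from h import *
c=cam('wrist','w3')
s=bot.read_state();print(s['tool_pos'],s['width'],s['wrist_force'])
E
```

```text
[ 0.6454538  -0.08886823  0.14118891] 0.704415488092374 [-0.29255109  0.37057801 -1.78333151]
```

View pics/w3.png

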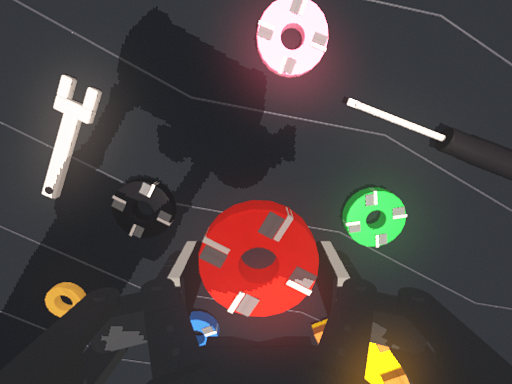

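The red cutter is held level at (258,257). Next I go near the stand and measure the dowel with the wrist camera.

>>> drive_tool:
  deltas:
    - {"hand": 0.6,"offset": [-3,5,1],"angular": [0,0,0]}
    - {"hand": 0.6,"offset": [-6,10,1],"angular": [0,0,0]}
    - {"hand": 0.6,"offset": [-9,15,1],"angular": [0,0,0]}
    - {"hand": 0.6,"offset": [-12,20,1],"angular": [0,0,0]}
    - {"hand": 0.6,"offset": [-15,25,1],"angular": [0,0,0]}
    - {"hand": 0.6,"offset": [-18,30,1],"angular": [0,0,0]}
    - {"hand": 0.6,"offset": [-20,34,1],"angular": [0,0,0]}
    - {"hand": 0.6,"offset": [-21.5,36.4,1],"angular": [0,0,0]}

```text
time: 5.18
tool_pos: [0.4256, 0.2766, 0.1453]
tcp_rot: [3.095, 0.534, -0.005]
wrist_force: [0.4, -0.2, -1.7]
width: 0.708
```

>>> drive_tool:
  deltas:
    - {"hand": 0.6,"offset": [0,0,0],"angular": [0,0,0]}
    - {"hand": 0.6,"offset": [0,0,0],"angular": [0,0,0]}

```text
time: 5.42
tool_pos: [0.4276, 0.2747, 0.146]
tcp_rot: [3.095, 0.532, -0.003]
wrist_force: [-0.7, -0.1, -1.0]
width: 0.705
```

```bash
python3 - <<'E'
from h import *
c=cam('wrist','w4')
s=bot.read_state();print(s['tool_pos'],s['q'],-np.array(c['R']).T@c['t'])
t=s['tool_pos']; print('red held',ring(c,'red',t[:2],.016,z0=t[2]+.001))
print(proj(c,[.5097,.2967,.012]),proj(c,[.5097,.2967,.062]))
E
```

```text
[0.42797401 0.2745489  0.14621931] [ 5.21709812e-01  2.08100331e-02  2.04413335e+00 -5.26468318e-04
  1.07835338e+00  1.75343981e+00] [0.49816402 0.29823266 0.28777785]
red held (array([0.4261, 0.2727]), array([0.0681, 0.0634]), array([0.4263, 0.2722]), 0.0345)
[263.64193196  97.29449599] [264.94318383  94.62559511]
```

View pics/w4.png

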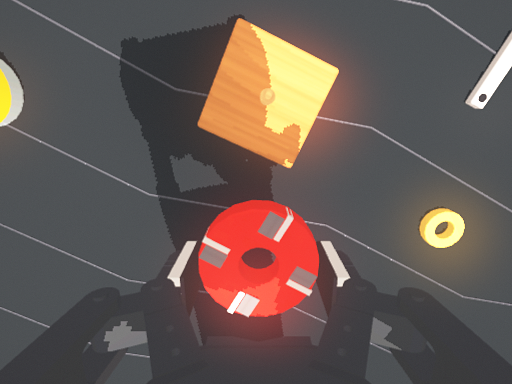

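```bash
python3 - <<'E'
from h import *
c=cam('wrist'); f=c['frame']
s=bot.read_state();print(s['tool_pos'])
t=s['tool_pos']
for q in((267,96.5,.062),(258,258,t[2]+.017)):print(q,ray(c,*q))
h=cv2.cvtColor(f,cv2.COLOR_BGR2HSV); m=cv2.inRange(h,np.array((8,100,80)),np.array((30,255,255)))
m[190:]=0;m[:,:180]=0;m[:,360:]=0
V,U=np.nonzero(m);W=np.array([ray(c,u,v,.012)[:2] for u,v in zip(U,V)],np.float32)
print(cv2.minAreaRect(W))
g=cv2.resize(f[66:126,230:310],(800,600),interpolation=cv2.INTER_CUBIC);cv2.imwrite('pics/dow.png',g)
E
```

```text
[0.42826298 0.27448223 0.14645539]
(267, 96.5, 0.062) [0.50945902 0.29458457 0.062     ]
(258, 258, np.float64(0.16345538591146952)) [0.43291421 0.27475458 0.16345539]
((0.5094312429428101, 0.29468467831611633), (0.09979890286922455, 0.09981069713830948), 84.87618255615234)
```

View pics/dow.png

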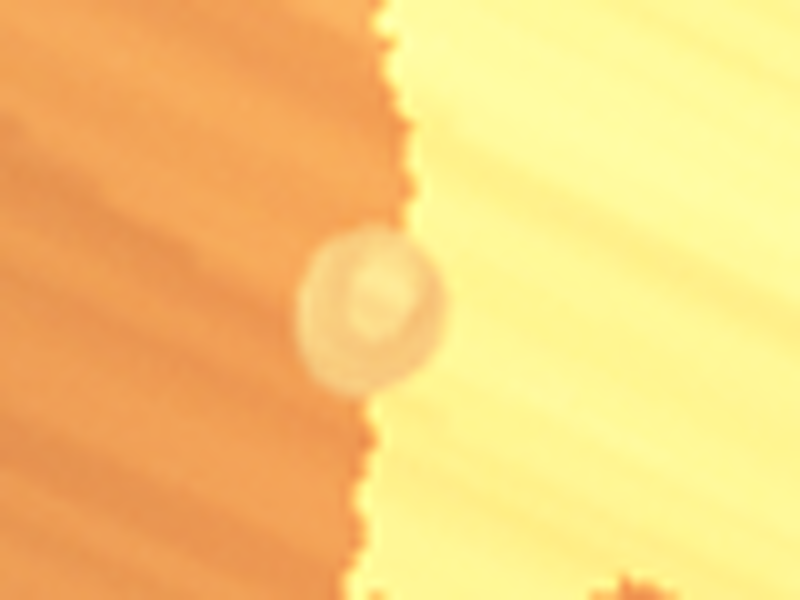

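>>> drive_tool:
  deltas:
    - {"hand": 0.6,"offset": [4,1,0],"angular": [0,0,0]}
    - {"hand": 0.6,"offset": [8.25,2.05,0],"angular": [0,0,0]}
    - {"hand": 0.6,"offset": [8.25,2.05,-3],"angular": [0,0,0]}
    - {"hand": 0.6,"offset": [8.25,2.05,-6],"angular": [0,0,0]}
    - {"hand": 0.6,"offset": [8.25,2.05,-7.5],"angular": [0,0,0]}
    - {"hand": 0.6,"offset": [8.25,2.05,-7.5],"angular": [0,0,0]}
    - {"hand": 0.6,"offset": [8.25,2.05,-7.5],"angular": [0,0,0]}

```text
time: 6.4
tool_pos: [0.5117, 0.2963, 0.0734]
tcp_rot: [-3.096, -0.531, -0.003]
wrist_force: [-0.5, 1.5, -0.4]
width: 0.709
```

```bash
python3 - <<'E'
from h import *
s=bot.read_state();t=s['tool_pos'];print(t)
c=cam('side')
print('side ring',ring(c,'red',t[:2],.016,z0=t[2]+.001))
print('dowel px base/top',proj(c,[.5094,.295,.012]),proj(c,[.5094,.295,.062]),'bore bottom',proj(c,[t[0],t[1],t[2]]))
i=cv2.resize(c['frame'][180:270,180:300],(800,600),interpolation=cv2.INTER_CUBIC);cv2.imwrite('pics/s2.png',i)
E
```

```text
[0.5116942  0.2963092  0.07335907]
side ring (array([0.5047, 0.2942]), array([0.0557, 0.0656]), array([0.5093, 0.296 ]), 0.0374)
dowel px base/top [232.66553494 251.96824994] [231.64211197 235.76662656] bore bottom [230.2567908  231.84509611]
```

View pics/s2.png

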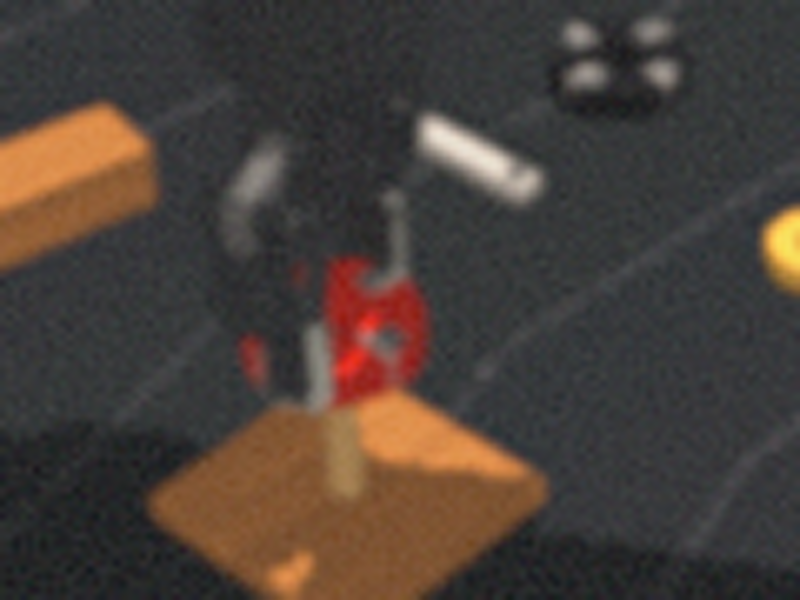

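The side crop shows the ring centred over the dowel within about 1.5 mm, slightly towards +x. I nudge it and lower.

>>> drive_tool:
  deltas:
    - {"hand": 0.6,"offset": [-0.1,-0.1,-0.5],"angular": [0,0,0]}
    - {"hand": 0.6,"offset": [-0.1,-0.1,-1.5],"angular": [0,0,0]}
    - {"hand": 0.6,"offset": [-0.1,-0.1,-2.5],"angular": [0,0,0]}
    - {"hand": 0.6,"offset": [-0.1,-0.1,-3.5],"angular": [0,0,0]}
    - {"hand": 0.6,"offset": [-0.1,-0.1,-3.5],"angular": [0,0,0]}

```text
time: 7.08
tool_pos: [0.5084, 0.2944, 0.0354]
tcp_rot: [3.095, 0.531, -0.005]
wrist_force: [-0.2, 0.2, -2.4]
width: 0.711
```

>>> drive_tool:
  deltas:
    - {"hand": 0.6,"offset": [0,0,-1],"angular": [0,0,0]}
    - {"hand": 0.6,"offset": [0,0,-1.8],"angular": [0,0,0]}
    - {"hand": 0.6,"offset": [0,0,-2.2],"angular": [0,0,0]}
    - {"hand": 0.6,"offset": [0,0,-2.4],"angular": [0,0,0]}
    - {"hand": 0.6,"offset": [0,0,-2.4],"angular": [0,0,0]}

```text
time: 7.7
tool_pos: [0.5097, 0.2951, 0.0131]
tcp_rot: [3.096, 0.531, -0.0]
wrist_force: [0.4, 0.0, -1.5]
width: 0.707
```

>>> drive_tool:
  deltas:
    - {"hand": 0.6,"offset": [0,0,-0.1],"angular": [0,0,0]}
    - {"hand": 0.6,"offset": [0,0,-0.15],"angular": [0,0,0]}
    - {"hand": 0.6,"offset": [0,0,-0.15],"angular": [0,0,0]}

```text
time: 8.07
tool_pos: [0.5099, 0.2952, 0.012]
tcp_rot: [-3.096, -0.531, -0.001]
wrist_force: [-1.4, 0.1, 1.6]
width: 0.71
```

>>> drive_tool:
  deltas:
    - {"hand": 0.6,"offset": [0,0,-0.1],"angular": [0,0,0]}
    - {"hand": 0.6,"offset": [0,0,-0.1],"angular": [0,0,0]}

```text
time: 8.32
tool_pos: [0.5099, 0.2952, 0.0119]
tcp_rot: [-3.096, -0.531, -0.0]
wrist_force: [-3.7, -1.2, 8.0]
width: 0.71
```

>>> drive_tool:
  deltas:
    - {"hand": 0.8,"offset": [0,0,0.05],"angular": [0,0,0]}
    - {"hand": 1,"offset": [0,0,0.05],"angular": [0,0,0]}
    - {"hand": 1,"offset": [0,0,0.05],"angular": [0,0,0]}
    - {"hand": 1,"offset": [0,0,3],"angular": [0,0,0]}
    - {"hand": 1,"offset": [0,0,8],"angular": [0,0,0]}
    - {"hand": 1,"offset": [-4,-5,13],"angular": [0,0,0]}
    - {"hand": 1,"offset": [-8,-10,13],"angular": [0,0,0]}
    - {"hand": 1,"offset": [-8,-10,13],"angular": [0,0,0]}

```text
time: 9.32
tool_pos: [0.4276, 0.1932, 0.1408]
tcp_rot: [3.096, 0.53, -0.001]
wrist_force: [0.0, -0.1, -0.2]
width: 1.001
```

```bash
python3 - <<'E'
from h import *
c=cam('wrist','w5'); t=bot.read_state()['tool_pos'];print(t)
print('red',ring(c,'red',(.51,.295),.016,z0=.012))
print('brass',ring(c,'brass',(.45,.075),.012,rad=.03))
E
```

```text
[0.42727626 0.19275544 0.14067233]
red (array([0.5072, 0.2935]), array([0.0557, 0.0638]), array([0.5091, 0.2939]), 0.0324)
brass (array([0.4518, 0.0777]), array([0.0353, 0.0429]), array([0.4493, 0.074 ]), 0.0226)
```

View pics/w5.png

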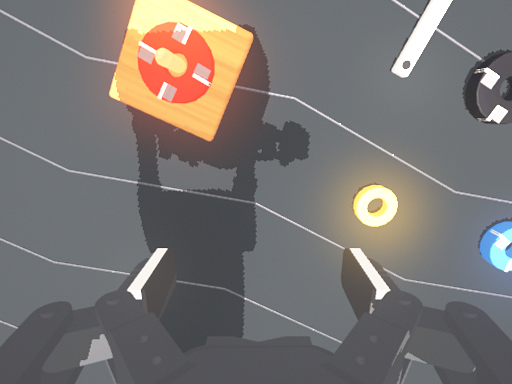

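Red sits flat around the dowel at (176,63). Next is the spacer.

>>> drive_tool:
  deltas:
    - {"hand": 1,"offset": [1.1,-6,0],"angular": [0,0,0]}
    - {"hand": 1,"offset": [2.2,-11.9,0],"angular": [0,0,0]}
    - {"hand": 1,"offset": [2.2,-11.9,-5],"angular": [0,0,0]}
    - {"hand": 1,"offset": [2.2,-11.9,-6],"angular": [0,0,0]}
    - {"hand": 1,"offset": [2.2,-11.9,-6],"angular": [0,0,0]}
    - {"hand": 1,"offset": [2.2,-11.9,-6],"angular": [0,0,0]}

```text
time: 10.12
tool_pos: [0.4529, 0.0771, 0.0818]
tcp_rot: [3.096, 0.534, 0.003]
wrist_force: [-0.7, 0.6, 0.3]
width: 0.999
```

```bash
python3 - <<'E'
from h import *
RNG['brass']=((12,60,90),(40,255,255))
c=cam('wrist','w6'); t=bot.read_state()['tool_pos'];print(t)
print('brass',ring(c,'brass',(.4495,.0735),.012,rad=.03))
print('blue',ring(c,'blue',(.456,-.08),.016))
E
```

```text
[0.45305124 0.07705871 0.08205095]
brass (array([0.4494, 0.0737]), array([0.0585, 0.0594]), array([0.4495, 0.0735]), 0.0301)
blue (array([ 0.4557, -0.0827]), array([0.0643, 0.053 ]), array([ 0.4571, -0.0831]), 0.0323)
```

View pics/w6.png

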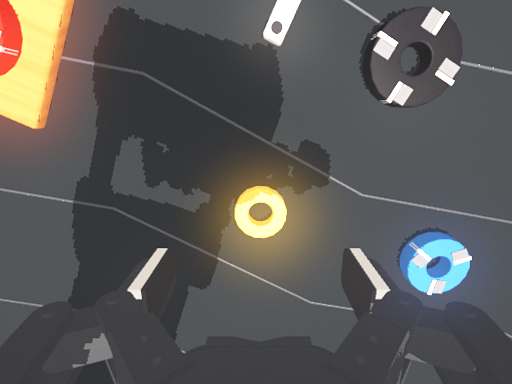

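Spacer outline centre is about (260.5,211.5). The mask picked up its glow, so I use a brightness threshold instead.

```bash
cat >> h.py <<'E'
def bright(c,p0,h,rad,thr=150,z0=0):
    m=cv2.inRange(c['frame'][:,:,2],thr,255)
    V,U=np.nonzero(m); W=np.array([ray(c,u,v,z0+h/2)[:2] for u,v in zip(U,V)])
    W=W[np.hypot(*(W-p0).T)<rad].astype(np.float32); r=cv2.minAreaRect(W); return np.round(r[0],4),np.round(r[1],4)
E
python3 - <<'E'
from h import *
c=cam('wrist'); print(bot.read_state()['tool_pos'])
print(ray(c,260.5,211.5,.006))
for th in(150,180,210):print(bright(c,(.449,.074),.012,.03,th))
E
```

```text
[0.45299418 0.07696092 0.08205917]
[0.44978968 0.07219519 0.006     ]
(array([0.4467, 0.068 ]), array([0.0514, 0.0491]))
(array([0.4487, 0.0722]), array([0.0451, 0.0424]))
(array([0.4491, 0.0724]), array([0.044 , 0.0424]))
```

>>> drive_tool:
  deltas:
    - {"hand": 1,"offset": [-0.35,-0.4,-4],"angular": [0,0,0]}
    - {"hand": 1,"offset": [-0.35,-0.4,-7],"angular": [0,0,0]}
    - {"hand": 1,"offset": [-0.35,-0.4,-8.1],"angular": [0,0,0]}
    - {"hand": 1,"offset": [-0.35,-0.4,-8.1],"angular": [0,0,0]}

```text
time: 10.72
tool_pos: [0.4483, 0.0723, -0.0002]
tcp_rot: [-3.096, -0.532, 0.0]
wrist_force: [0.2, -0.3, -0.0]
width: 0.996
```

>>> drive_tool:
  deltas:
    - {"hand": 0.38,"offset": [0,0,0],"angular": [0,0,0]}
    - {"hand": 0.38,"offset": [0,0,0],"angular": [0,0,0]}
    - {"hand": 0.38,"offset": [0,0,0],"angular": [0,0,0]}
    - {"hand": 0.38,"offset": [0,0,0],"angular": [0,0,0]}
    - {"hand": 0.38,"offset": [0,0,0],"angular": [0,0,0]}

```text
time: 11.35
tool_pos: [0.4492, 0.0723, 0.001]
tcp_rot: [-3.096, -0.531, -0.003]
wrist_force: [-2.3, 0.2, 6.7]
width: 0.464
```

>>> drive_tool:
  deltas:
    - {"hand": 0.38,"offset": [0,0,1],"angular": [0,0,0]}
    - {"hand": 0.38,"offset": [0,0,6],"angular": [0,0,0]}
    - {"hand": 0.38,"offset": [0.6,4,10],"angular": [0,0,0]}
    - {"hand": 0.38,"offset": [2,9,10],"angular": [0,0,0]}
    - {"hand": 0.38,"offset": [3.5,14,10],"angular": [0,0,0]}
    - {"hand": 0.38,"offset": [5,19,10],"angular": [0,0,0]}
    - {"hand": 0.38,"offset": [6,22.3,10],"angular": [0,0,0]}
    - {"hand": 0.38,"offset": [6,22.3,8],"angular": [0,0,0]}

```text
time: 12.35
tool_pos: [0.5107, 0.2984, 0.0818]
tcp_rot: [-3.094, -0.535, -0.009]
wrist_force: [0.7, -0.1, -1.6]
width: 0.462
```

>>> drive_tool:
  deltas:
    - {"hand": 0.38,"offset": [0,0,0],"angular": [0,0,0]}
    - {"hand": 0.38,"offset": [0,0,0],"angular": [0,0,0]}
    - {"hand": 0.38,"offset": [0,0,0],"angular": [0,0,0]}

```text
time: 12.72
tool_pos: [0.5083, 0.2942, 0.08]
tcp_rot: [3.097, 0.529, 0.0]
wrist_force: [-0.0, 0.2, -0.7]
width: 0.464
```

```bash
python3 - <<'E'
from h import *
s=bot.read_state();t=s['tool_pos'];print(t,s['width'])
c=cam('wrist'); d=cam('side')
for z in (t[2],):
  print('held brass wrist',bright(c,t[:2],.012,.03,190,z0=z))
i=np.hstack([cv2.resize(c['frame'][180:330,180:340],(400,375)),cv2.resize(d['frame'][180:270,184:280],(400,375),interpolation=cv2.INTER_CUBIC)]);cv2.imwrite('pics/b1.png',i)
E
```

```text
[0.5082593  0.2941738  0.08002007] 0.4644963407582586
held brass wrist (array([0.512 , 0.2954]), array([0.052 , 0.0595]))
```

View pics/b1.png

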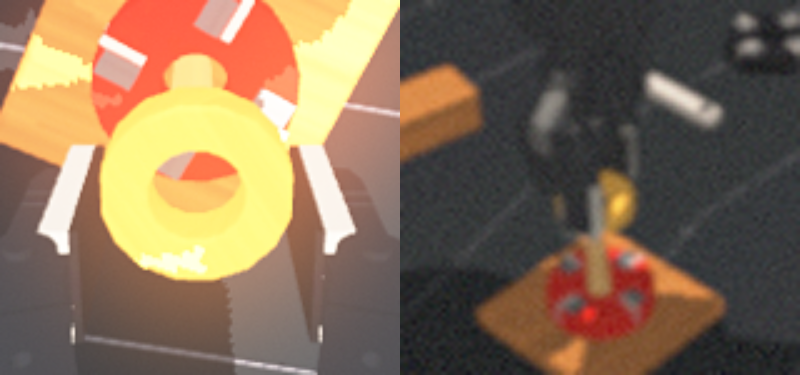

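The spacer is level and centred between the pads, and the dowel is in line. I lower it.

>>> drive_tool:
  deltas:
    - {"hand": 0.38,"offset": [0.1,0.08,0],"angular": [0,0,0]}
    - {"hand": 0.38,"offset": [0.1,0.08,-1],"angular": [0,0,0]}
    - {"hand": 0.38,"offset": [0.1,0.08,-2],"angular": [0,0,0]}
    - {"hand": 0.38,"offset": [0.1,0.08,-3],"angular": [0,0,0]}
    - {"hand": 0.38,"offset": [0.1,0.08,-4],"angular": [0,0,0]}
    - {"hand": 0.38,"offset": [0.1,0.08,-4.6],"angular": [0,0,0]}
    - {"hand": 0.38,"offset": [0.1,0.08,-4.9],"angular": [0,0,0]}
    - {"hand": 0.38,"offset": [0.1,0.08,-4.9],"angular": [0,0,0]}

```text
time: 13.82
tool_pos: [0.5092, 0.2959, 0.0305]
tcp_rot: [3.096, 0.531, -0.0]
wrist_force: [-0.2, 0.5, -1.7]
width: 0.463
```

>>> drive_tool:
  deltas:
    - {"hand": 0.38,"offset": [0,0,-0.1],"angular": [0,0,0]}
    - {"hand": 0.38,"offset": [0,0,-0.15],"angular": [0,0,0]}
    - {"hand": 0.38,"offset": [0,0,-0.15],"angular": [0,0,0]}

```text
time: 14.2
tool_pos: [0.5093, 0.2959, 0.0293]
tcp_rot: [-3.096, -0.531, -0.001]
wrist_force: [0.7, -0.1, -1.6]
width: 0.465
```

>>> drive_tool:
  deltas:
    - {"hand": 0.38,"offset": [0,0,-0.1],"angular": [0,0,0]}
    - {"hand": 0.38,"offset": [0,0,-0.1],"angular": [0,0,0]}

```text
time: 14.45
tool_pos: [0.5093, 0.296, 0.0291]
tcp_rot: [-3.096, -0.531, -0.0]
wrist_force: [-2.3, -1.1, 5.5]
width: 0.465
```

>>> drive_tool:
  deltas:
    - {"hand": 0.38,"offset": [0,0,-0.07],"angular": [0,0,0]}
    - {"hand": 0.38,"offset": [0,0,-0.07],"angular": [0,0,0]}

```text
time: 14.7
tool_pos: [0.5093, 0.296, 0.029]
tcp_rot: [-3.096, -0.531, -0.0]
wrist_force: [-4.4, -2.5, 8.8]
width: 0.467
```

The spacer is seated. I release it and go to blue.

>>> drive_tool:
  deltas:
    - {"hand": 0.65,"offset": [0,0,0.1],"angular": [0,0,0]}
    - {"hand": 1,"offset": [0,0,0.1],"angular": [0,0,0]}
    - {"hand": 1,"offset": [0,0,0.1],"angular": [0,0,0]}
    - {"hand": 1,"offset": [0,0,3],"angular": [0,0,0]}
    - {"hand": 1,"offset": [0,0,8],"angular": [0,0,0]}
    - {"hand": 1,"offset": [0,-4,11],"angular": [0,0,0]}
    - {"hand": 1,"offset": [-1,-9,11],"angular": [0,0,0]}
    - {"hand": 1,"offset": [-2,-14,11],"angular": [0,0,0]}

```text
time: 15.7
tool_pos: [0.4894, 0.1548, 0.1381]
tcp_rot: [3.096, 0.533, 0.003]
wrist_force: [0.1, -0.6, 0.8]
width: 1.002
```

>>> drive_tool:
  deltas:
    - {"hand": 1,"offset": [-1,-6,0],"angular": [0,0,0]}
    - {"hand": 1,"offset": [-2,-12,0],"angular": [0,0,0]}
    - {"hand": 1,"offset": [-3,-18,0],"angular": [0,0,0]}
    - {"hand": 1,"offset": [-3.3,-23.8,0],"angular": [0,0,0]}
    - {"hand": 1,"offset": [-3.3,-23.8,-5],"angular": [0,0,0]}
    - {"hand": 1,"offset": [-3.3,-23.8,-6],"angular": [0,0,0]}
    - {"hand": 1,"offset": [-3.3,-23.8,-6],"angular": [0,0,0]}
    - {"hand": 1,"offset": [-3.3,-23.8,-6],"angular": [0,0,0]}

```text
time: 16.7
tool_pos: [0.4575, -0.0816, 0.0787]
tcp_rot: [3.095, 0.534, 0.003]
wrist_force: [0.7, -0.1, 0.0]
width: 1.001
```

```bash
python3 - <<'E'
from h import *
c=cam('wrist','w7'); t=bot.read_state()['tool_pos'];print(t)
print('blue',ring(c,'blue',(.456,-.081),.016,rad=.04))
d=cam('top'); e=cam('side')
RNG['brass']=((12,100,60),(35,255,255))
print('side red',ring(e,'red',(.51,.295),.016,z0=.012)); 
i=np.hstack([cv2.resize(d['frame'][180:250,150:220],(400,400)),cv2.resize(e['frame'][205:285,192:272],(400,400))]);cv2.imwrite('pics/b2.png',i)
E
```

```text
[ 0.45765831 -0.08163837  0.07893421]
blue (array([ 0.4553, -0.0822]), array([0.0563, 0.0526]), array([ 0.4555, -0.0822]), 0.0284)
side red (array([0.5043, 0.3028]), array([0.0605, 0.0576]), array([0.5084, 0.2978]), 0.0355)
```

View pics/b2.png

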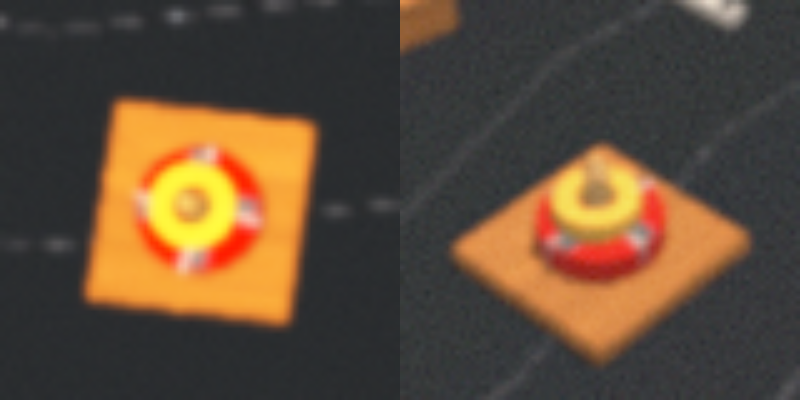

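Red and spacer are both flat on the dowel. Next I grip blue.

>>> drive_tool:
  deltas:
    - {"hand": 1,"offset": [-0.2,0,-4],"angular": [0,0,0]}
    - {"hand": 1,"offset": [-0.2,0,-7],"angular": [0,0,0]}
    - {"hand": 1,"offset": [-0.2,0,-7.9],"angular": [0,0,0]}
    - {"hand": 1,"offset": [-0.2,0,-7.9],"angular": [0,0,0]}

```text
time: 17.35
tool_pos: [0.4544, -0.082, -0.0014]
tcp_rot: [-3.096, -0.532, 0.0]
wrist_force: [0.8, 0.4, 0.1]
width: 1.001
```

>>> drive_tool:
  deltas:
    - {"hand": 0.5,"offset": [0,0,0],"angular": [0,0,0]}
    - {"hand": 0.5,"offset": [0,0,0],"angular": [0,0,0]}
    - {"hand": 0.5,"offset": [0,0,0],"angular": [0,0,0]}
    - {"hand": 0.5,"offset": [0,0,0],"angular": [0,0,0]}
    - {"hand": 0.5,"offset": [0,0,0],"angular": [0,0,0]}

```text
time: 17.98
tool_pos: [0.4554, -0.0823, 0.0002]
tcp_rot: [3.096, 0.531, 0.003]
wrist_force: [-1.3, 1.1, 8.2]
width: 0.592
```

>>> drive_tool:
  deltas:
    - {"hand": 0.5,"offset": [0,0,1],"angular": [0,0,0]}
    - {"hand": 0.5,"offset": [0,0,6],"angular": [0,0,0]}
    - {"hand": 0.5,"offset": [0.6,4,11],"angular": [0,0,0]}
    - {"hand": 0.5,"offset": [1.4,10,11],"angular": [0,0,0]}
    - {"hand": 0.5,"offset": [2.2,16,11],"angular": [0,0,0]}
    - {"hand": 0.5,"offset": [3,22,11],"angular": [0,0,0]}
    - {"hand": 0.5,"offset": [3.8,28,11],"angular": [0,0,0]}
    - {"hand": 0.5,"offset": [4.6,33,11],"angular": [0,0,0]}

```text
time: 18.98
tool_pos: [0.5003, 0.2502, 0.1093]
tcp_rot: [-3.096, -0.533, -0.002]
wrist_force: [0.8, -0.3, -0.5]
width: 0.592
```

>>> drive_tool:
  deltas:
    - {"hand": 0.5,"offset": [0.8,4.7,0],"angular": [0,0,0]}
    - {"hand": 0.5,"offset": [0.8,4.7,-1.5],"angular": [0,0,0]}
    - {"hand": 0.5,"offset": [0.8,4.7,-2.5],"angular": [0,0,0]}
    - {"hand": 0.5,"offset": [0.8,4.7,-2.5],"angular": [0,0,0]}
    - {"hand": 0.5,"offset": [0.8,4.7,-2.5],"angular": [0,0,0]}

```text
time: 19.6
tool_pos: [0.5081, 0.2937, 0.0834]
tcp_rot: [3.097, 0.529, -0.001]
wrist_force: [0.6, 0.6, -1.6]
width: 0.594
```

```bash
python3 - <<'E'
from h import *
s=bot.read_state();t=s['tool_pos'];print(t,s['width'])
c=cam('wrist','w8'); print('blue held',ring(c,'blue',t[:2],.016,z0=t[2],rad=.04))
E
```

```text
[0.50810027 0.29370745 0.08341167] 0.5943738948824089
blue held (array([0.4987, 0.2897]), array([0.0378, 0.0526]), array([0.5055, 0.2913]), 0.0268)
```

>>> drive_tool:
  deltas:
    - {"hand": 0.5,"offset": [0.12,0.17,-0.5],"angular": [0,0,0]}
    - {"hand": 0.5,"offset": [0.12,0.17,-1.5],"angular": [0,0,0]}
    - {"hand": 0.5,"offset": [0.12,0.17,-2.5],"angular": [0,0,0]}
    - {"hand": 0.5,"offset": [0.12,0.17,-3.3],"angular": [0,0,0]}
    - {"hand": 0.5,"offset": [0.12,0.17,-3.9],"angular": [0,0,0]}
    - {"hand": 0.5,"offset": [0.12,0.17,-4.1],"angular": [0,0,0]}
    - {"hand": 0.5,"offset": [0.12,0.17,-4.1],"angular": [0,0,0]}

```text
time: 20.52
tool_pos: [0.5094, 0.2966, 0.0423]
tcp_rot: [3.096, 0.531, -0.0]
wrist_force: [-0.9, -0.7, -1.4]
width: 0.59
```

>>> drive_tool:
  deltas:
    - {"hand": 0.5,"offset": [0,0,-0.1],"angular": [0,0,0]}
    - {"hand": 0.5,"offset": [0,0,-0.15],"angular": [0,0,0]}
    - {"hand": 0.5,"offset": [0,0,-0.15],"angular": [0,0,0]}

```text
time: 20.9
tool_pos: [0.5095, 0.2966, 0.0411]
tcp_rot: [-3.096, -0.531, -0.0]
wrist_force: [-0.2, 0.4, -0.9]
width: 0.594
```

>>> drive_tool:
  deltas:
    - {"hand": 0.5,"offset": [0,0,-0.1],"angular": [0,0,0]}
    - {"hand": 0.5,"offset": [0,0,-0.1],"angular": [0,0,0]}

```text
time: 21.15
tool_pos: [0.5095, 0.2967, 0.0403]
tcp_rot: [-3.096, -0.531, -0.001]
wrist_force: [-0.7, 0.1, 3.2]
width: 0.594
```

>>> drive_tool:
  deltas:
    - {"hand": 0.5,"offset": [0,0,-0.07],"angular": [0,0,0]}
    - {"hand": 0.5,"offset": [0,0,-0.07],"angular": [0,0,0]}

```text
time: 21.4
tool_pos: [0.5096, 0.2967, 0.0403]
tcp_rot: [-3.096, -0.531, -0.0]
wrist_force: [-2.9, -1.6, 7.0]
width: 0.588
```

>>> drive_tool:
  deltas:
    - {"hand": 0.75,"offset": [0,0,0.1],"angular": [0,0,0]}
    - {"hand": 1,"offset": [0,0,0.1],"angular": [0,0,0]}
    - {"hand": 1,"offset": [0,0,0.1],"angular": [0,0,0]}
    - {"hand": 1,"offset": [0,0,3],"angular": [0,0,0]}
    - {"hand": 1,"offset": [0,0,7],"angular": [0,0,0]}
    - {"hand": 1,"offset": [2,-4,11],"angular": [0,0,-8]}
    - {"hand": 1,"offset": [5,-8,11],"angular": [0,0,-16]}
    - {"hand": 1,"offset": [8,-13,11],"angular": [0,0,-26]}

```text
time: 22.4
tool_pos: [0.5907, 0.1662, 0.1504]
tcp_rot: [-3.135, 0.185, -0.004]
wrist_force: [0.5, -0.7, -0.5]
width: 0.998
```

>>> drive_tool:
  deltas:
    - {"hand": 1,"offset": [4.4,-6.4,0],"angular": [0,0,0]}
    - {"hand": 1,"offset": [4.4,-6.4,-4],"angular": [0,0,0]}
    - {"hand": 1,"offset": [4.4,-6.4,-5],"angular": [0,0,0]}
    - {"hand": 1,"offset": [4.4,-6.4,-5],"angular": [0,0,0]}

```text
time: 22.9
tool_pos: [0.6318, 0.103, 0.0978]
tcp_rot: [3.136, -0.179, -0.006]
wrist_force: [-0.1, -0.4, -0.7]
width: 1.003
```

```bash
cat >> h.py <<'E'
from scipy.spatial.transform import Rotation as Ro
def yawy(s):
    y=Ro.from_rotvec(s['tcp_rot']).as_matrix()[:,1]; return np.degrees(np.arctan2(y[1],y[0]))
E
python3 - <<'E'
from h import *
s=bot.read_state();t=s['tool_pos'];print(t,s['width'],yawy(s),s['q'])
c=cam('wrist','w9');d=cam('side');f=c['frame']
print('orig px',proj(c,[.634,.103,.005]))
v=np.hstack([cv2.resize(f,(500,375)),cv2.resize(d['frame'][205:285,192:272],(300,375))]);cv2.imwrite('pics/b3.png',v)
E
```

```text
[0.63176521 0.10299915 0.0977557 ] 1.0026920841234173 -96.5177637728769 [1.22499212e-01 3.11243254e-01 1.80252969e+00 4.35704549e-04
 1.03133421e+00 1.80682831e+00]
orig px [255.57495073 197.68633678]
```

View pics/b3.png

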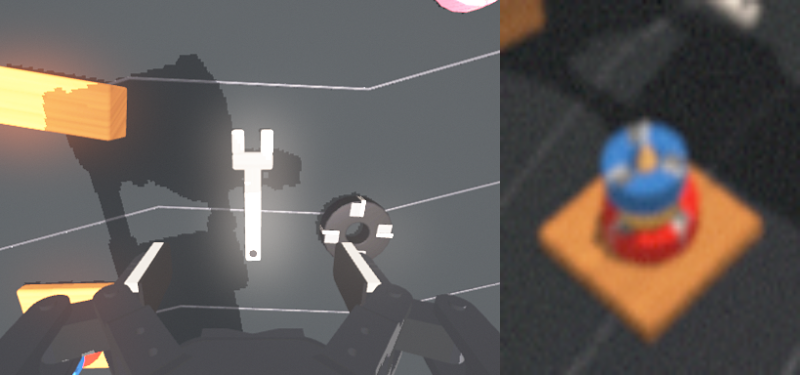

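The stack stands correctly, with the blue cutter on top (right half). The spanner is straight between the fingers. The black look-alike is close to the right finger, so I narrow the gripper before descending.

```bash
python3 - <<'E'
from h import *
c=cam('wrist');f=c['frame'];s=bot.read_state();print(s['tool_pos'],yawy(s))
print('black',ray(c,365.6,233,.016))
hsv=cv2.cvtColor(f,cv2.COLOR_BGR2HSV); m=cv2.inRange(hsv,np.array((0,0,200)),np.array((179,60,255)))
m[:120]=0;m[275:]=0;m[:,:225]=0;m[:,:225]=0;m[:,290:]=0
V,U=np.nonzero(m);W=np.array([ray(c,u,v,.01)[:2] for u,v in zip(U,V)],np.float32)
r=cv2.minAreaRect(W);print(r)
# shank line
k=(V>195)&(V<260);vx,vy,x0,y0=cv2.fitLine(W[k],cv2.DIST_HUBER,0,.001,.001).ravel();print('shank yaw',np.degrees(np.arctan2(vy,vx)),x0,y0)
d=np.array([vx,vy])*np.sign(vx);p=(W-[x0,y0])@d;q=(W-[x0,y0])@[-d[1],d[0]];print('along',p.min(),p.max(),'across shank',q[k].min(),q[k].max(),'all',q.min(),q.max())
o=np.array([x0,y0])+d*(p.max()-.055);o2=np.array([x0,y0])+d*(p.min()+.065);print('orig',o,o2)
E
```

```text
[0.63384036 0.1038147  0.10064305] -96.44516122218653
black [0.59632718 0.01267773 0.016     ]
((0.6288960576057434, 0.09765128791332245), (0.04438040032982826, 0.1191730797290802), 83.54907989501953)
shank yaw -6.334712 0.61164623 0.102663815
along -0.041891634 0.07732279 across shank -0.02524779 0.019130634 all -0.02524779 0.019130634
orig [0.63383275 0.10020079] [0.6346135  0.10011412]
```

>>> drive_tool:
  deltas:
    - {"hand": 0.45,"offset": [0,-0.15,0],"angular": [0,0,0]}
    - {"hand": 0.45,"offset": [0,-0.15,-1],"angular": [0,0,0]}
    - {"hand": 0.45,"offset": [0,-0.15,-2],"angular": [0,0,0]}
    - {"hand": 0.45,"offset": [0,-0.15,-4],"angular": [0,0,0]}
    - {"hand": 0.45,"offset": [0,-0.15,-7],"angular": [0,0,0]}
    - {"hand": 0.45,"offset": [0,-0.15,-9],"angular": [0,0,0]}
    - {"hand": 0.45,"offset": [0,-0.15,-9.8],"angular": [0,0,0]}
    - {"hand": 0.45,"offset": [0,-0.15,-9.8],"angular": [0,0,0]}

```text
time: 24.05
tool_pos: [0.6332, 0.101, 0.0007]
tcp_rot: [3.136, -0.179, -0.001]
wrist_force: [-0.6, -0.1, 0.6]
width: 0.449
```

>>> drive_tool:
  deltas:
    - {"hand": 0.08,"offset": [0,0,0],"angular": [0,0,0]}
    - {"hand": 0.08,"offset": [0,0,0],"angular": [0,0,0]}
    - {"hand": 0.08,"offset": [0,0,0],"angular": [0,0,0]}
    - {"hand": 0.08,"offset": [0,0,0],"angular": [0,0,0]}
    - {"hand": 0.08,"offset": [0,0,0],"angular": [0,0,0]}

```text
time: 24.68
tool_pos: [0.6342, 0.1012, 0.002]
tcp_rot: [-3.136, 0.179, -0.003]
wrist_force: [1.2, 1.0, 5.1]
width: 0.148
```

>>> drive_tool:
  deltas:
    - {"hand": 0.08,"offset": [0,0,1],"angular": [0,0,0]}
    - {"hand": 0.08,"offset": [0,0,5],"angular": [0,0,0]}
    - {"hand": 0.08,"offset": [0,0,10],"angular": [0,0,0]}
    - {"hand": 0.08,"offset": [-1,-3,14.5],"angular": [0,0,5]}
    - {"hand": 0.08,"offset": [-3,-8,14.5],"angular": [0,0,12]}
    - {"hand": 0.08,"offset": [-5.5,-13,14.5],"angular": [0,0,19]}
    - {"hand": 0.08,"offset": [-8,-18,14.5],"angular": [0,0,26]}
    - {"hand": 0.08,"offset": [-10.5,-23,14.5],"angular": [0,0,33]}

```text
time: 25.68
tool_pos: [0.5265, -0.1301, 0.1458]
tcp_rot: [-3.056, -0.726, 0.002]
wrist_force: [-0.1, -0.4, -1.4]
width: 0.144
```

>>> drive_tool:
  deltas:
    - {"hand": 0.08,"offset": [-2.5,-5,0],"angular": [0,0,6]}
    - {"hand": 0.08,"offset": [-5,-10,0],"angular": [0,0,12]}
    - {"hand": 0.08,"offset": [-7.5,-15,0],"angular": [0,0,18.4]}
    - {"hand": 0.08,"offset": [-10,-19,0],"angular": [0,0,18.4]}
    - {"hand": 0.08,"offset": [-12.2,-23.1,0],"angular": [0,0,18.4]}
    - {"hand": 0.08,"offset": [-12.2,-23.1,0],"angular": [0,0,18.4]}
    - {"hand": 0.08,"offset": [-12.2,-23.1,0],"angular": [0,0,18.4]}

```text
time: 26.55
tool_pos: [0.4058, -0.3593, 0.1457]
tcp_rot: [-2.903, -1.197, 0.0]
wrist_force: [0.7, -0.0, -2.3]
width: 0.145
```

```bash
python3 - <<'E'
from h import *
c=cam('wrist','w10');f=c['frame'];s=bot.read_state();print(s['tool_pos'],yawy(s)+90,s['width'],s['q'])
cv2.imwrite('pics/w10.png',f)
hsv=cv2.cvtColor(f,cv2.COLOR_BGR2HSV)
for lo in((22,100,100),(5,100,80)):
    m=cv2.inRange(hsv,np.array(lo),np.array((40,255,255)))
    n,l,st,ce=cv2.connectedComponentsWithStats(m)
    k=1+st[1:,4].argmax();V,U=np.nonzero(l==k);z=.006 if lo[0]>20 else .016
    W=np.array([ray(c,u,v,z)[:2] for u,v in zip(U,V)],np.float32);print(st[k],cv2.minAreaRect(W))
E
```

```text
[ 0.4061788  -0.35891993  0.14576041] 44.87823766362986 0.14372672625708266 [-7.69961936e-01  8.49944768e-02  1.97738213e+00  5.29139018e-04
  1.08065774e+00  1.73122731e-02]
[ 219    6   89  151 8414] ((0.4758811891078949, -0.29603350162506104), (0.12902987003326416, 0.0806717649102211), 45.463623046875)
[  207     0   120   177 16647] ((0.47264763712882996, -0.3047177195549011), (0.14794549345970154, 0.10685496032238007), 44.83613586425781)
```

View pics/w10.png

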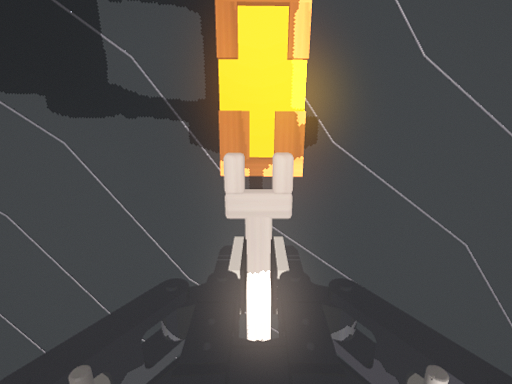

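The tray recess is ahead at (263,80), with its wide end at the far side. The held spanner is in line with it, and the jaw points the same way.

>>> drive_tool:
  deltas:
    - {"hand": 0.08,"offset": [3.6,3.3,0],"angular": [0,0,0.5]}
    - {"hand": 0.08,"offset": [7.3,6.7,0],"angular": [0,0,0.5]}
    - {"hand": 0.08,"offset": [7.3,6.7,-4],"angular": [0,0,0.5]}
    - {"hand": 0.08,"offset": [7.3,6.7,-8],"angular": [0,0,0.5]}
    - {"hand": 0.08,"offset": [7.3,6.7,-11],"angular": [0,0,0.5]}
    - {"hand": 0.08,"offset": [7.3,6.7,-11],"angular": [0,0,0.5]}
    - {"hand": 0.08,"offset": [7.3,6.7,-11],"angular": [0,0,0.5]}

```text
time: 27.48
tool_pos: [0.4804, -0.2926, 0.0373]
tcp_rot: [2.897, 1.213, 0.001]
wrist_force: [1.6, 0.5, -1.4]
width: 0.145
```

```bash
python3 - <<'E'
from h import *
c=cam('wrist','w11');f=c['frame'];s=bot.read_state();t=s['tool_pos'];print(t,yawy(s)+90,s['wrist_force'])
d=cam('top')['frame']
i=np.hstack([cv2.resize(f[80:380,130:390],(400,460)),cv2.resize(d[195:275,350:430],(400,460),interpolation=cv2.INTER_CUBIC)]);cv2.imwrite('pics/b4.png',i)
E
```

```text
[ 0.48085677 -0.29323194  0.03794103] 45.41600587738634 [ 1.11481631 -0.73322023 -1.90856451]
```

View pics/b4.png

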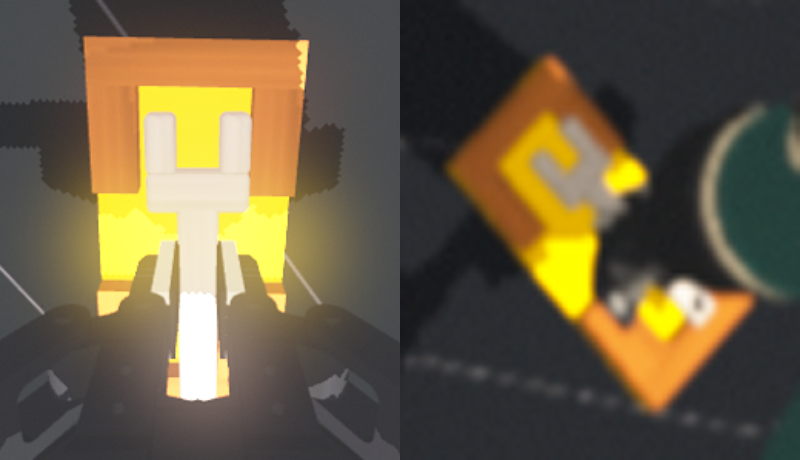

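The spanner lies over the recess, about 1–2 mm off sideways. I correct that and lower.

>>> drive_tool:
  deltas:
    - {"hand": 0.08,"offset": [-0.15,0.1,0],"angular": [0,0,0]}
    - {"hand": 0.08,"offset": [-0.15,0.1,-0.8],"angular": [0,0,0]}
    - {"hand": 0.08,"offset": [-0.15,0.1,-1.6],"angular": [0,0,0]}
    - {"hand": 0.08,"offset": [-0.15,0.1,-2.3],"angular": [0,0,0]}
    - {"hand": 0.08,"offset": [-0.15,0.1,-2.7],"angular": [0,0,0]}
    - {"hand": 0.08,"offset": [-0.15,0.1,-2.7],"angular": [0,0,0]}

```text
time: 28.32
tool_pos: [0.4777, -0.2918, 0.0087]
tcp_rot: [-2.898, -1.211, 0.001]
wrist_force: [-0.4, -0.3, -1.2]
width: 0.152
```

>>> drive_tool:
  deltas:
    - {"hand": 0.08,"offset": [0,0,-0.1],"angular": [0,0,0]}
    - {"hand": 0.08,"offset": [0,0,-0.15],"angular": [0,0,0]}
    - {"hand": 0.08,"offset": [0,0,-0.15],"angular": [0,0,0]}

```text
time: 28.7
tool_pos: [0.478, -0.292, 0.008]
tcp_rot: [2.898, 1.211, 0.0]
wrist_force: [-0.6, 0.6, -0.3]
width: 0.141
```

>>> drive_tool:
  deltas:
    - {"hand": 0.08,"offset": [0,0,-0.1],"angular": [0,0,0]}
    - {"hand": 0.08,"offset": [0,0,-0.1],"angular": [0,0,0]}

```text
time: 28.95
tool_pos: [0.478, -0.292, 0.008]
tcp_rot: [2.898, 1.212, 0.0]
wrist_force: [-2.9, 2.8, 7.4]
width: 0.146
```

>>> drive_tool:
  deltas:
    - {"hand": 0.08,"offset": [0,0,-0.07],"angular": [0,0,0]}
    - {"hand": 0.08,"offset": [0,0,-0.07],"angular": [0,0,0]}

```text
time: 29.2
tool_pos: [0.4781, -0.2921, 0.008]
tcp_rot: [2.899, 1.212, -0.0]
wrist_force: [-4.9, 2.8, 12.5]
width: 0.149
```

Contact comes at exactly the floor height (TCP 8 mm). I release, back off and check.

>>> drive_tool:
  deltas:
    - {"hand": 0.3,"offset": [0,0,0.1],"angular": [0,0,0]}
    - {"hand": 0.45,"offset": [0,0,0.1],"angular": [0,0,0]}
    - {"hand": 0.45,"offset": [0,0,0.1],"angular": [0,0,0]}
    - {"hand": 0.45,"offset": [0,0,2],"angular": [0,0,0]}
    - {"hand": 0.45,"offset": [0,0,6],"angular": [0,0,0]}
    - {"hand": 0.45,"offset": [-3,-3,12],"angular": [0,0,0]}
    - {"hand": 0.45,"offset": [-6,-6,17],"angular": [0,0,0]}
    - {"hand": 0.45,"offset": [-6,-6,17],"angular": [0,0,0]}

```text
time: 30.2
tool_pos: [0.4189, -0.3553, 0.182]
tcp_rot: [2.892, 1.205, 0.005]
wrist_force: [-0.4, -0.4, -0.4]
width: 0.452
```

```bash
python3 - <<'E'
from h import *
c=cam('wrist','w12');f=c['frame'];s=bot.read_state();print(s['tool_pos'])
hsv=cv2.cvtColor(f,cv2.COLOR_BGR2HSV)
def rect(m,z,p,rad):
    V,U=np.nonzero(m);W=np.array([ray(c,u,v,z)[:2] for u,v in zip(U,V)])
    W=W[np.hypot(*(W-p).T)<rad].astype(np.float32);return cv2.minAreaRect(W),W
yel,_=rect(cv2.inRange(hsv,np.array((22,100,100)),np.array((40,255,255))),.006,(.476,-.295),.1)
sp,W=rect(cv2.inRange(hsv,np.array((0,0,130)),np.array((179,60,255))),.016,(.475,-.296),.07)
print('yellow',yel,'\nspanner',sp)
# in tray frame, origin = yellow centre + 5 mm
a=np.radians(45.4);d=np.array([np.cos(a),np.sin(a)]);n=np.array([-d[1],d[0]]);o=np.array(yel[0])+.005*d
x=(W-o)@d;y=(W-o)@n
for lo,hi in((-.07,-.05),(-.05,-.03),(-.02,.01),(.03,.05)):
    k=(x>lo)&(x<hi); print(lo,hi,np.round(np.percentile(y[k],[2,50,98])*1e3,1) if k.any() else None)
print('x ext',np.percentile(x,[.5,99.5]))
E
```

```text
[ 0.41844445 -0.35504632  0.18128556]
yellow ((0.4763011038303375, -0.29618632793426514), (0.16926456987857819, 0.08215067535638809), 43.60886764526367) 
spanner ((0.47924870252609253, -0.2976888418197632), (0.11683012545108795, 0.0690150260925293), 69.51072692871094)
-0.07 -0.05 [-6.1  0.3  7.3]
-0.05 -0.03 [-56.1   0.2   6.6]
-0.02 0.01 [-6.1  0.1  7.1]
0.03 0.05 [-15.8  -1.2  16.5]
x ext [-0.06678014  0.0513713 ]
```

Shank and jaw are centred in the recess, from about -67 to +51 mm against -70 to +60 available. I hand in.

```bash
python3 - <<'E'
from h import *
c=cam('top'); print('blue',ring(c,'blue',(.51,.297),.016,z0=.04),bot.read_state()['time'])
print(bot.finish_job())
E
```

```text
blue (array([0.5124, 0.2975]), array([0.0413, 0.0463]), array([0.5114, 0.2981]), 0.0242) 30.3
the job is handed in; nothing more can be done
None
```

The cutter set and the spanner are put away, and I handed the job in at about 30 s of the 110 s allowed; no verdict was reported.

- **Stack:** The red cutter went onto the dowel first, then the brass spacer, then the blue cutter. Each was lowered until light contact (7–9 N), at undersides of about 12, 28 and 40 mm, and then released. The side view showed all three lying flat on the dowel.
- **Spanner:** It lies in the tray recess with its jaw in the wide end. It touched down at the expected floor height. The last wrist picture put the shank within ±7 mm and the jaw within ±16.5 mm of the centreline. It runs from -67 to +51 mm along a recess of -70 to +60 mm.
- **Left alone:** The jar, offcut, screwdriver and look-alikes were never approached with the fingers. I did not measure their final positions.

**Checks that failed or disagreed:**
- Some wrist readings were spoiled by glare. This affected the held blue cutter, a first spacer mask, and the last bounding boxes of the spanner and tray floor. I relied on the contact heights, the other views and the spanner's cross-section readings instead.
- The final top-view reading of the blue cutter's centre was about 3 mm from the measured dowel position. That is within the bore's 4 mm of play, and the same view had already read 2–3 mm off on the red cutter.

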